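Press the filled flask onto the touch-start mixer and hold it there

ROBOT

A 7-joint arm with a two-finger parallel gripper is mounted at the origin on a cart in front of the work surface, level with it; the furniture and walls round the work are solid. World frame = base frame: x ahead of the robot, y to its left, z up, the work surface at z = 0. Lengths are in m, angles in degrees, forces in N, time in s.
With the tool pointing down it reaches from about 0.375 to 0.925 m from the base axis. Payload 3.1 kg.
Tool frame: the origin (TCP) lies at the very end of the fingers, on their centre line; the grasp point (between the pads) lies 19 mm behind it; z points along the fingers, y is the direction in which the jaws open and shut (so a half turn about z gives the same grasp; the last joint's range is limited). The gripper opens to 85 mm and grips with 20 to 120 N. Pads are 22 mm wide; open, the fingers measure 114 mm over their backs; the gripper's body (76 mm by 85 mm) begins 54 mm behind the grasp point. The pads swing forward as they close: fully open they stand 13 mm farther back than shut.
Start: joints at [68.595, 21.939, 2.515, 91.553, -1.026, 66.532, -2.859], TCP at [0.177, -0.625, 0.209] pointing down, gripper open.
Joint ranges: [-149.38, 149.38], [-23.57, 123.04], [-84.95, 90], [0, 143.3], [-89.99, 269.99], [3.08, 112.72], [-163.45, 163.45]. Speed limits (degrees/s): [159.86, 159.86, 180, 180, 180, 180, 180].

INTERFACE

Orientations are given as a 3x3 rotation matrix whose columns are the frame's x, y, z axes.
In Python, from cell import r gives the robot as it stands. Calls block until the motion is done:
- r.move_to(position, orientation): joint-space move of the TCP to a pose.
- r.movel(position, rot=None, max_speed=0.15, contact_N=None): straight line of the TCP; rot=None keeps the orientation; max_speed is the mean speed in m/s. With contact_N (N) it stops when the force on the tool has changed by that much, and returns True; else False.
- r.move_j(angles): joint-space move.
- r.grip(opening, squeeze=None): finger opening in m; squeeze is the grip in N (None keeps the last); returns when the fingers have stopped.
- r.hold(seconds).
- r.inverse_kinematics(position, orientation): joint angles nearest the present ones, or None.
- r.state(): the state.
- r.capture(name): name is "scene" or "top"; returns (picture, depth): 420x560x3 uint8, red, green, blue; 420x560 float32, m along the optical axis (not along the pixel's ray), 0 where there is no reading.
- r.camera_params(name): a dict with "intrinsics" (3x3 intrinsics, pixels), "R" (3x3) and "t" (3): a world point X has camera coordinates R X + t. Camera axes: x right, y down, z forward; pixel columns grow to the right and rows downward; lengths in m; the calibration is good to about 2 mm. A picture is of the moment at which its call begins. camera_params takes no time and is no camera call.
A pose or a line that the arm cannot do raises r.Unreachable and nothing moves.
- r.finish_job(): hands the job in, once; it reports no verdict.
The state is a dict: "time_s": time; "q": joint angles; "joint_velocities": joint speeds; "effort": joint torques, N m; "position": TCP position; "eef_rot": TCP orientation; "force": force on the tool from outside, world axes, zero at the start; "wrist_torque": the same for the moment, N m; "gripper_width": finger opening in m.
Only numpy, scipy, OpenCV 4.12 (cv2) and the standard library are available. Lean on these libraries where they do the work, as an engineer would, in place of code of your own. Each camera call takes 0.05 s, during which the arm holds its last target. There are 200 camera calls.

TASK

Only one of the two amber round flasks on the cork mats is filled; the dark glass hides which, so tell it by its weight. Put the filled one, bulb down and upright, into the sprung ring cradle of the mixer, press it gently down until you feel the ring come up against its stop, and finish while still gripping the flask and holding it pressed down there. The empty flask never goes on the mixer and must be left standing upright on its own cork mat, and nothing else on the desk is disturbed.

Things in the scene. Friction and masses are not known exactly. Their poses are not given: they have to be found in the camera images.
- flask_a: opaque amber round flask with a small flat foot (30 mm), standing on mat_1; filled (0.28 to 0.41 kg) if flask_b is empty (0.08 to 0.12 kg), or the other way round. Origin at the centre of the foot, z up the neck. Bulb 64 mm wide; straight neck 22 mm wide from 65 to 96 mm above the origin (grip it at about 84 mm); rim bead 27 mm wide at 100 mm; white fixed stopper 25 mm wide, top at 113 mm
- flask_b: the second amber flask, standing on mat_2: looks, size and axes as flask_a, the other weight
- bulb_a (a point): centre of the round bulb of flask_a, 28 mm above its origin
- bulb_b (a point): centre of the round bulb of flask_b, 28 mm above its origin
- mat_1: fixed round cork mat on which flask_a stands: 90 mm across, 6 mm thick; origin at the centre of its underside on the desk
- mat_2: fixed round cork mat on which flask_b stands, the same as mat_1
- mixer: touch-start laboratory mixer, fixed: white housing 140 x 120 mm, 64 mm high, with a dark sloping panel (dial and switch, not to be used) on its front (-x) side; origin on the desk below the centre of the cradle, z up
- cradle (a joint): how far the sprung ring cradle is pressed down, in m: 0 at rest, about 0.012 against its hard stop. The spring takes about 4 N to start moving and about 10 N at the stop (the weight of the flask counts towards it); it springs back up when let go
- cradle_ring (a point): centre of the cradle's black rubber ring (68 mm across, opening 48 mm, 10 mm thick), 110 mm above the desk when the cradle is up; moves down with it. A seated flask has its foot 5 mm below this point and its bulb centre 23 mm above it. Below the ring are four thin steel arms, a stem and a coil spring
- timer: loose white timer, 41 x 66 x 67 mm, standing at the back; leave alone; origin under its centre
- waste_beaker: loose white plastic beaker, 66 mm wide, 73 mm high; leave alone; origin under its centre
- scissors: loose scissors, 145 x 50 mm, lying flat on the right; leave alone; origin under their centre
Mind the look-alikes: they are no part of the job. Leave any red or yellow look-alike of the mat_1 alone.

How it is judged (in metres and radians):
On the way, in this order (a step that is already met when the one before it is completed fails the run):
1. the filled flask is gripped and lifted clear of its cork mat, the empty one (resting with under 2 N) standing on its own (((height (world z) of flask_a above 0.025 m and contact force between the fingers and flask_a above 1 N and contact force between flask_b and mat_2 below 2 N and horizontal distance between bulb_b and mat_2 below 0.025 m and height (world z) of flask_b between 0.002 and 0.012 m) or (height (world z) of flask_b above 0.025 m and contact force between the fingers and flask_b above 1 N and contact force between flask_a and mat_1 below 2 N and horizontal distance between bulb_a and mat_1 below 0.025 m and height (world z) of flask_a between 0.002 and 0.012 m))), for 0.2 s.
2. the filled flask sits centred in the sprung ring (((horizontal distance between bulb_a and cradle_ring below 0.005 m and z of bulb_a in the frame of cradle_ring below 0.027 m and contact force between flask_a and cradle above 1 N and contact force between flask_b and mat_2 below 2 N and horizontal distance between bulb_b and mat_2 below 0.025 m and height (world z) of flask_b between 0.002 and 0.012 m) or (horizontal distance between bulb_b and cradle_ring below 0.005 m and z of bulb_b in the frame of cradle_ring below 0.027 m and contact force between flask_b and cradle above 1 N and contact force between flask_a and mat_1 below 2 N and horizontal distance between bulb_a and mat_1 below 0.025 m and height (world z) of flask_a between 0.002 and 0.012 m))), for 0.1 s.
At the end, for the whole second after the job is handed in: filled flask gripped, at rest, within 5 mm of the ring centre and 10 degrees of upright, pressing the cradle at least 10.5 of its 12 mm; empty flask (rests with under 2 N) let go, upright on its own cork mat, within 25 mm of its centre (value of joint cradle above 0.0105 m and ((horizontal distance between bulb_a and cradle_ring below 0.005 m and z of bulb_a in the frame of cradle_ring below 0.027 m and angle between flask_a's own z axis and vertical below 0.17 rad and contact force between flask_a and cradle above 7 N and contact force between the fingers and flask_a above 2 N and contact force between flask_b and mat_2 below 2 N and horizontal distance between bulb_b and mat_2 below 0.025 m and height (world z) of flask_b between 0.002 and 0.012 m and angle between flask_b's own z axis and vertical below 0.1 rad and not (contact force between the arm and flask_b above 0.1 N)) or (horizontal distance between bulb_b and cradle_ring below 0.005 m and z of bulb_b in the frame of cradle_ring below 0.027 m and angle between flask_b's own z axis and vertical below 0.17 rad and contact force between flask_b and cradle above 7 N and contact force between the fingers and flask_b above 2 N and contact force between flask_a and mat_1 below 2 N and horizontal distance between bulb_a and mat_1 below 0.025 m and height (world z) of flask_a between 0.002 and 0.012 m and angle between flask_a's own z axis and vertical below 0.1 rad and not (contact force between the arm and flask_a above 0.1 N))) and linear speed of each of flask_a, flask_b below 0.02 m/s); the arm keeps its last pose, push and grip.
It fails at once if a flask is rammed into the cradle with more than 40 N (contact force between any of flask_a, flask_b and cradle above 40 N).
It fails at once if the empty flask is put on the cradle while the filled one rests (with over 2 N) on its cork mat ((contact force between flask_b and cradle above 1 N and contact force between flask_a and mat_1 above 2 N) or (contact force between flask_a and cradle above 1 N and contact force between flask_b and mat_2 above 2 N)).
It fails at once if a flask is tipped over (angle between any of flask_a, flask_b's own z axis and vertical above 0.9 rad).
It fails at once if the timer, the beaker or the scissors are knocked more than 30 mm away (distance of any of timer, waste_beaker, scissors from where it was at the start of the episode above 0.03 m).
It also fails if it takes over 51 s, if anything falls off the work surface, if the arm or the gripper's body presses on something with over 40 N, if the wrist force passes 120 N, or if a joint passes its speed limit or range.

## Working session

There is one attempt and no reset: what is moved stays moved. The work goes in short steps, each a Python script; the robot and the scene stay as the last script left them, time stands still between calls to the robot, and variables do not carry over. Pictures are saved under pics/ and viewed, about 8 in all and at most 12, crops included, and the job is handed in when it is done.

```bash
mkdir -p pics; python3 - <<'E'
from cell import r
import cv2,numpy as np
for n in("scene","top"):
    p,d=r.capture(n); cv2.imwrite(f"pics/{n}0.png",p[:,:,::-1]); np.savez(f"{n}0.npz",p=p,d=d)
    c=r.camera_params(n); print(n,np.round(c["intrinsics"],1).tolist(),np.round(c["R"],3).tolist(),np.round(c["t"],3))
s=r.state();print(s["position"],s["eef_rot"],s["time_s"],s["force"],s["gripper_width"])
E
```

```text
scene [[419.4, 0.0, 283.6], [0.0, 419.4, 204.3], [0.0, 0.0, 1.0]] [[-0.806, -0.592, -0.002], [-0.374, 0.511, -0.774], [0.459, -0.623, -0.633]] [0.443 0.266 0.772]
top [[386.9, 0.0, 279.5], [0.0, 386.9, 211.0], [0.0, 0.0, 1.0]] [[-0.016, -1.0, 0.001], [-0.98, 0.015, -0.201], [0.2, -0.005, -0.98]] [0.009 0.516 0.863]
[ 0.17676253 -0.624539    0.20730741] [[ 9.62188545e-01  2.72383234e-01 -7.60379785e-04]
 [ 2.72384274e-01 -9.62185828e-01  2.28895550e-03]
 [-1.08153551e-04 -2.40952225e-03 -9.99997091e-01]] 0.1 [ 0.41895593 -0.30675677 -0.04419726] 0.08570930310783985
```

View pics/scene0.png

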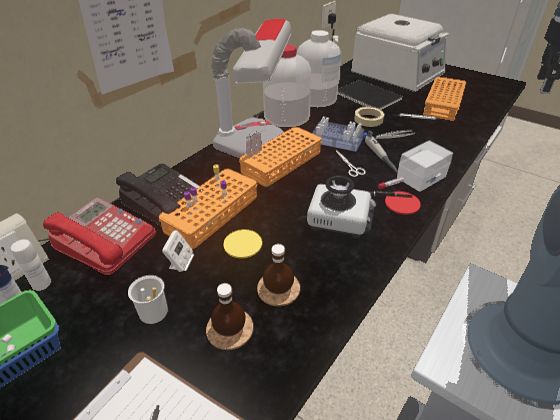

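View pics/top0.png

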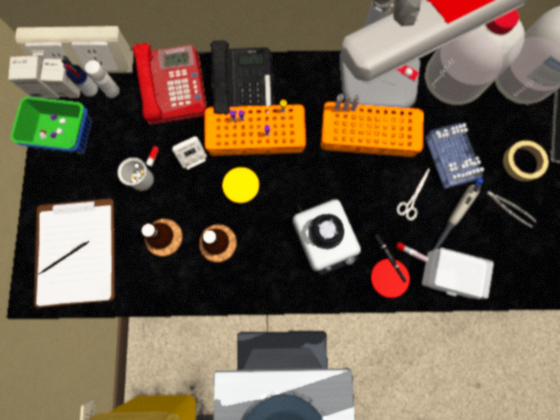

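Top view: the flask stoppers are at about (149,230) and (209,237), with their cork mats at (162,237) and (218,243). The mixer ring is at (326,231). The yellow disc (241,185) and red disc (390,279) are the look-alikes. Next I'll measure the flasks and ring from depth in both cameras.

```bash
cat >m.py <<'E'
import numpy as np,cv2
from scipy.optimize import least_squares
def cloud(r,n,d):
    c=r.camera_params(n);K=np.array(c["intrinsics"]);R=np.array(c["R"]);t=np.array(c["t"])
    v,u=np.mgrid[:d.shape[0],:d.shape[1]]
    P=np.stack([(u-K[0,2])/K[0,0]*d,(v-K[1,2])/K[1,1]*d,d],-1)
    P=(P-t)@R; P[d<=0]=np.nan; return P
def circ(p,rad=None):
    f=lambda a:np.hypot(p[:,0]-a[0],p[:,1]-a[1])-(a[2] if rad is None else rad)
    s=least_squares(f,[*p[:,:2].mean(0),.03],loss='soft_l1',f_scale=.002).x
    return s
def sphere(p,rad=.032):
    s=least_squares(lambda a:np.linalg.norm(p-a,axis=1)-rad,p.mean(0)-[0,0,.02],loss='soft_l1',f_scale=.002)
    return s.x,np.sqrt(np.mean(s.fun**2))
E
python3 - <<'E'
from cell import r
from m import *
seeds={"top":[(149,230),(209,237),(326,231)],"scene":[(224,290),(278,251),(341,186)]}
np.set_printoptions(precision=4,suppress=True)
for n in seeds:
    z=np.load(n+"0.npz");P=cloud(r,n,z["d"]);p=z["p"]
    for i,(u,v) in enumerate(seeds[n]):
        c=P[v,u]; print(n,i,"seed",c)
        if i==2: c=np.nanmedian(P[v-15:v+15,u-15:u+15].reshape(-1,3),0)
        near=np.hypot(P[...,0]-c[0],P[...,1]-c[1])<.06
        if i<2:
            q=P[near&(P[...,2]>.114)&(P[...,2]<.126)]; print("  stopper top",q.mean(0),(q.max(0)+q.min(0))/2,np.ptp(q,0),len(q))
            q=P[near&(P[...,2]>.012)&(P[...,2]<.058)&(np.hypot(P[...,0]-c[0],P[...,1]-c[1])<.045)]; print("  bulb",sphere(q),len(q))
            q=P[near&(P[...,2]>.103)&(P[...,2]<.118)]; print("  stopper side",circ(q,.0128),len(q))
            q=P[near&(P[...,2]>.003)&(P[...,2]<.009)]; rr=p[near&(P[...,2]>.003)&(P[...,2]<.009)]
            print("  mat mid",(q.max(0)+q.min(0))/2,np.ptp(q,0),q[:,2].mean())
        else:
            m=near&(P[...,2]>.1)&(P[...,2]<.122); q=P[m]
            print("  ring mid",(q.max(0)+q.min(0))/2,np.ptp(q,0),np.median(q[:,2]),q[:,2].max(),circ(q),len(q))
E
```

```text
top 0 seed [0.4645 0.2842 0.1208]
  stopper top [0.4662 0.2873 0.1185] [0.4662 0.2881 0.1191] [0.0244 0.025  0.0101] 108
  bulb (array([0.4668, 0.2885, 0.0333]), np.float64(0.0009182600333384797)) 330
  stopper side [0.4675 0.2892 0.03  ] 68
  mat mid [0.463  0.2849 0.0059] [0.108  0.096  0.0056] 0.0053901421019534445
top 1 seed [0.4475 0.1545 0.1188]
  stopper top [0.4498 0.1544 0.1182] [0.4498 0.154  0.1183] [0.0221 0.0236 0.0069] 103
  bulb (array([0.4505, 0.1548, 0.033 ]), np.float64(0.0009088789947684515)) 310
  stopper side [0.4498 0.1553 0.03  ] 67
  mat mid [0.4477 0.1497 0.0059] [0.0909 0.1016 0.0058] 0.005477428628298585
top 2 seed [ 0.4603 -0.1018  0.0946]
  ring mid [ 0.4654 -0.1046  0.1087] [0.0652 0.0661 0.0173] 0.11319831314206755 0.11728183378332395 [ 0.4651 -0.1048  0.0291] 379
scene 0 seed [0.4632 0.2916 0.1201]
  stopper top [0.4637 0.2914 0.1195] [0.4646 0.2901 0.1186] [0.0247 0.0253 0.008 ] 153
  bulb (array([0.4655, 0.2898, 0.0349]), np.float64(0.0008734061507838901)) 570
  stopper side [0.4659 0.2895 0.03  ] 83
  mat mid [0.462  0.2923 0.006 ] [0.1119 0.1158 0.006 ] 0.006465210363946005
scene 1 seed [0.4437 0.1616 0.1208]
  stopper top [0.4472 0.1584 0.1194] [0.448  0.1577 0.1184] [0.0245 0.0251 0.0083] 117
  bulb (array([0.4489, 0.1561, 0.0348]), np.float64(0.0008780056353258305)) 496
  stopper side [0.4493 0.1561 0.03  ] 71
  mat mid [0.4415 0.1658 0.006 ] [0.1043 0.1094 0.006 ] 0.006388405529671882
scene 2 seed [ 0.4677 -0.1205  0.0945]
  ring mid [ 0.4642 -0.1017  0.1093] [0.0678 0.068  0.018 ] 0.11388575492735974 0.11832919085061011 [ 0.4621 -0.1006  0.0289] 291
```

```bash
python3 - <<'E'
from cell import r
import numpy as np,cv2
R0=np.array(r.state()["eef_rot"]); np.set_printoptions(precision=3,suppress=True)
R=np.array([[1.,0,0],[0,-1,0],[0,0,-1]])
F=np.array([.4497,.1555])
r.move_to([*F,.22],R)
r.movel([*F,.135],max_speed=.2)
print("contact",r.movel([*F,.072],max_speed=.08,contact_N=6)); 
def f(): 
    r.hold(.25); a=[]
    for _ in range(5): r.hold(.03); a.append(r.state()["force"])
    return np.mean(a,0)
p,d=r.capture("scene"); cv2.imwrite("pics/g1.png",cv2.resize(p[200:340,170:350,::-1],None,fx=4,fy=4))
r.grip(0.0,50); print("w",r.state()["gripper_width"])
f0=f(); r.movel([*F,.084],max_speed=.08); f1=f(); print(f0,f1,f1-f0,r.state()["position"],r.state()["time_s"])
E
```

```text
contact False
w 0.023572408849125155
[-0.393 -0.774  5.541] [ 0.096  0.043 -3.104] [ 0.489  0.817 -8.645] [0.45  0.155 0.084] 6.3083
```

View pics/g1.png

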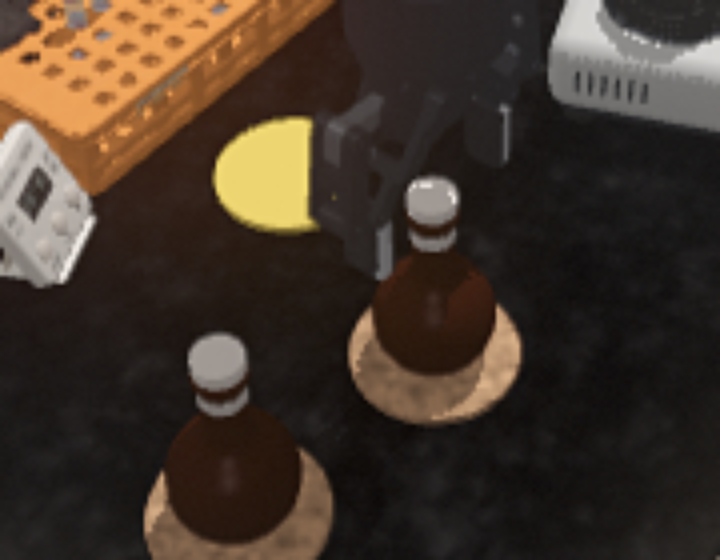

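Lifted, the tool reads about −3.1 N, or 0.31 kg, which fits the filled range; an empty flask would read 0.8–1.2 N. Next I lift higher, re-weigh, and carry it above the ring to compare the bulb with the ring in the same camera.

```bash
python3 - <<'E'
from cell import r
from m import *
np.set_printoptions(precision=4,suppress=True)
p0=r.state()["position"]
r.movel([p0[0],p0[1],.235],max_speed=.15); r.hold(.3); print("F",np.mean([r.state()["force"] for _ in range(3)],0))
r.movel([.4645,-.103,.235],max_speed=.15); r.hold(.4); s=r.state(); print("F",s["force"],s["position"],s["time_s"])
for n in("top","scene"):
    p,d=r.capture(n); np.savez(n+"1.npz",p=p,d=d); cv2.imwrite(f"pics/{n}1.png",p[:,:,::-1])
    P=cloud(r,n,d)
    # amber points: bulb expected centre z = .235-.066+.028
    h=P-np.array([*s["position"][:2],.197]); m=(np.linalg.norm(h,axis=-1)<.045)&(P[...,2]<.222)&(P[...,2]>.165)
    if m.sum()>20: print(n,"bulb",sphere(P[m]),m.sum())
    m=(np.hypot(h[...,0],h[...,1])<.045)&(P[...,2]>.1)&(P[...,2]<.122)
    q=P[m]; print(n,"ring pts",len(q)); 
    if len(q)>20: print(circ(q,.029))
E
python3 -c "
import cv2
a=cv2.imread('pics/scene1.png')[90:250,260:440];b=cv2.imread('pics/top1.png')[150:310,240:420]
cv2.imwrite('pics/c1.png',cv2.resize(cv2.hconcat([a,b]),None,fx=2.2,fy=2.2))"
```

```text
F [ 0.8039 -0.0153 -2.9448]
F [ 0.6322  0.0874 -2.9312] [ 0.4645 -0.1029  0.235 ] 10.0417
top bulb (array([ 0.4656, -0.1035,  0.1961]), np.float64(0.0007737145386895889)) 331
top ring pts 174
[ 0.4649 -0.1046  0.03  ]
scene bulb (array([ 0.4636, -0.1023,  0.1976]), np.float64(0.0011253075068143829)) 519
scene ring pts 293
[ 0.4622 -0.1004  0.03  ]
```

View pics/c1.png

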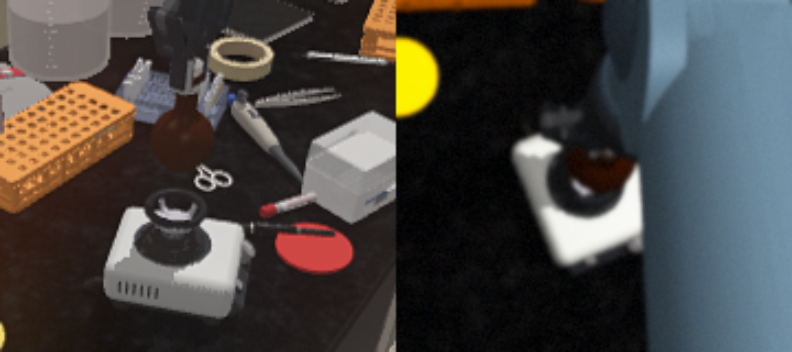

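The camera views agree to about 1–2 mm: the bulb is over the ring, upright and gripped at the neck. The crop shows the bulb above the ring (scene-crop pixels 183,140 over 175,205). The weight repeats at 2.95 N, so this is the filled flask. Lowering with a contact guard.

```bash
python3 - <<'E'
from cell import r
import numpy as np
np.set_printoptions(precision=4,suppress=True)
x,y=.4644,-.1030
r.movel([x,y,.182],max_speed=.1); r.hold(.3); f0=np.array(r.state()["force"])
c=r.movel([x,y,.163],max_speed=.015,contact_N=2.5); r.hold(.3); s=r.state()
print("contact",c,s["position"],s["force"]-f0,s["time_s"])
z=s["position"][2]
for i in range(18):
    z-=.001; r.movel([x,y,z],max_speed=.01); r.hold(.15); s=r.state(); df=s["force"]-f0
    print(round(z,4),s["position"][2].round(4),df,s["gripper_width"])
    if df[2]>13 or abs(df[:2]).max()>8: break
print(s["time_s"])
E
```

```text
contact True [ 0.4634 -0.1037  0.1707] [ 1.4408 -1.7627  5.0693] 12.1833
0.1697 0.1697 [ 1.6001 -3.4078  4.4865] 0.023622546453782135
0.1687 0.1687 [-0.0733 -3.7883  5.6303] 0.0234040292339742
0.1677 0.1678 [ 0.2048 -4.1938  6.5254] 0.023474770586515856
0.1667 0.1668 [ 1.4197 -4.2582  5.9934] 0.02361169226632365
0.1657 0.1658 [-0.3088 -4.4059  7.4581] 0.02382808371321003
0.1647 0.1648 [ 1.261  -3.8862  8.0085] 0.02355946741756794
0.1637 0.1638 [ 0.8595 -5.0617  7.1557] 0.023695742318055685
0.1627 0.1629 [ 0.031  -4.1056  9.4913] 0.023718775200560156
0.1617 0.162 [ 1.0831 -4.1825  8.8188] 0.024030304185802674
0.1607 0.1611 [ 0.355  -4.2183  9.1447] 0.023904750703681275
0.1597 0.1602 [-0.3952 -3.1819 10.3428] 0.024162999911407638
0.1587 0.1593 [ 0.7935 -4.8086  9.8692] 0.023626382879826748
0.1577 0.1589 [-0.0392 -4.6303 12.5982] 0.02415721782694014
0.1567 0.1586 [ 0.4152 -5.1069 15.4702] 0.023848850669988375
17.8667
```

```bash
python3 - <<'E'
from cell import r
from m import *
np.set_printoptions(precision=4,suppress=True)
f=lambda:np.mean([(r.hold(.04),r.state()["force"])[1] for _ in range(6)],0)
for y in(-.1035,-.1042):
    r.movel([.4644,y,.1567],max_speed=.01); r.hold(.3); print(y,f(),r.state()["position"])
    P=None
s=r.state()
for n in("top","scene"):
    p,d=r.capture(n); cv2.imwrite(f"pics/{n}2.png",p[:,:,::-1]); P=cloud(r,n,d)
    h=P-np.array([*s["position"][:2],.121])
    m=(np.linalg.norm(h,axis=-1)<.042)&(P[...,2]<.145)&(P[...,2]>.108); print(n,"bulb",sphere(P[m]),m.sum())
    m=(np.hypot(h[...,0],h[...,1])<.045)&(P[...,2]>.092)&(P[...,2]<.104); q=P[m]; print(n,"ring",circ(q,.033),(q.max(0)+q.min(0))/2,np.ptp(q,0),len(q))
    if n=="scene":
        for F in([.4497,.1555],[.466,.289]):
            m=(np.hypot(P[...,0]-F[0],P[...,1]-F[1])<.045)&(P[...,2]>.012)&(P[...,2]<.058); print("bulb on mat",F,m.sum(),sphere(P[m]) if m.sum()>50 else "")
print(s["time_s"])
a=cv2.imread('pics/scene2.png')
cv2.imwrite('pics/c2.png',cv2.resize(a[90:360,180:450],None,fx=2.2,fy=2.2))
E
```

```text
-0.1035 [-1.1001 -4.2402 12.6467] [ 0.4659 -0.1038  0.1586]
-0.1042 [-0.6526 -3.7456 11.7463] [ 0.4658 -0.1041  0.1584]
top bulb (array([ 0.4658, -0.105 ,  0.1194]), np.float64(0.0007494625430588543)) 257
top ring [ 0.4665 -0.1058  0.03  ] [ 0.4544 -0.103   0.0999] [0.0438 0.0614 0.0077] 74
scene bulb (array([ 0.464 , -0.1035,  0.1211]), np.float64(0.0011208302954754399)) 424
scene ring [ 0.4644 -0.1045  0.03  ] [ 0.4622 -0.0972  0.0994] [0.0661 0.0578 0.0093] 130
bulb on mat [0.4497, 0.1555] 0 
bulb on mat [0.466, 0.289] 569 (array([0.4655, 0.2898, 0.035 ]), np.float64(0.0008607393697649304))
19.4667
```

View pics/c2.png

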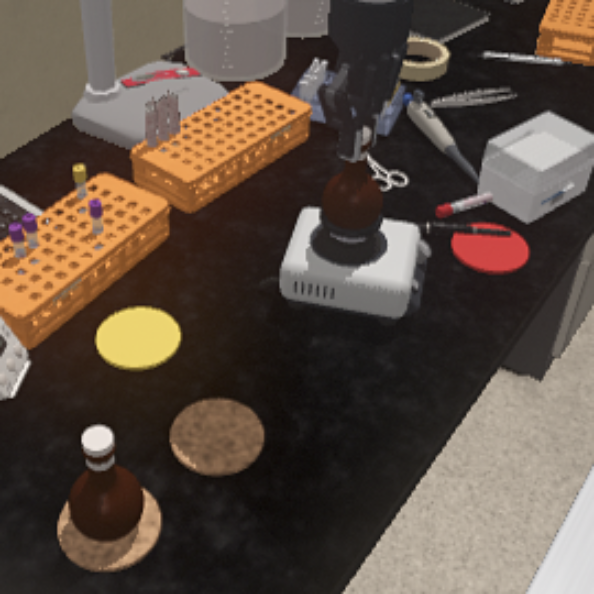

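The flask is seated within about 1 mm of the ring centre. The stop was felt after about 12 mm of travel (TCP 0.1707 to 0.1586, then a sharp force rise). The other flask at crop (105,500) stands unmoved on its mat. I'll do a steadiness check and then hand in.

```bash
python3 - <<'E'
from cell import r
for _ in range(3):
    r.hold(.3); s=r.state(); print(s["position"],s["force"],s["gripper_width"],abs(s["joint_velocities"]).max() if hasattr(s["joint_velocities"],"max") else s["joint_velocities"],s["time_s"])
r.finish_job()
E
```

```text
[ 0.46570571 -0.1040852   0.1583839 ] [-1.78014778 -3.60073984 11.70091364] 0.023481900144433576 0.09955906003341777 19.8667
[ 0.46575577 -0.10409737  0.1584063 ] [-0.78207128 -3.97313491 11.16278991] 0.023531056664585482 0.040207791496403425 20.1667
[ 0.46572017 -0.10412154  0.15839951] [-1.19128823 -3.98701606 10.16154022] 0.023521883411923745 0.18714625262774692 20.4667
the job is handed in; nothing more can be done
```

The filled flask is seated in the mixer's ring cradle, pressed against its stop and still gripped. I handed the job in at about 20 s; no verdict is reported.

- **Choosing the flask:** I lifted the flask nearer the mixer and it weighed about 3.0 N (0.30 kg), which is in the filled range. A second reading higher up agreed. I did not weigh the other flask; its camera position after pressing matched the first measurement, and the arm never went to it.
- **Seating and pressing:** Contact came at the expected height. The cradle then travelled about 12 mm before the force rose sharply at the stop. The final push was about 10–12 N on the tool (about 13–15 N on the cradle), steady and with no slip in the grip. The bulb is within about 1 mm of the ring centre in both cameras.
- **Disagreements:** The two cameras differ by 2–4 mm in absolute position, so I only used offsets measured within the same picture. A sideways force of about 4 N on the tool remained after I shifted 1 mm towards the ring centre.
- **Rest of the desk:** The timer, beaker and scissors were not touched, going by the path taken. I did not measure their positions again.

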